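Put the stray spray can in the rack's empty bay and close the keeper bar

ROBOT

A 6-joint arm with a two-finger parallel gripper is mounted at the origin on a cart in front of the work surface, level with it; the furniture and walls round the work are solid. World frame = base frame: x ahead of the robot, y to its left, z up, the work surface at z = 0. Lengths are in m, angles in rad, forces in N, time in s.
With the tool pointing down it reaches from about 0.35 to 0.775 m from the base axis. Payload 7.3 kg.
Tool frame: the origin (TCP) lies on the front face of the gripper's body, between the roots of the fingers; the fingertips stand ahead of it and the grasp point (between the pads) lies 47 mm ahead of it (finger_overhang is the z of the fingertips in the tool frame, in m); z points along the fingers, y is the line along which they close (so a half turn about z gives the same grasp; the last joint's range is limited). The gripper opens to 92 mm and grips with 3 to 60 N. Pads are 19 mm wide; open, the fingers measure 130 mm over their backs; the gripper's body (75 mm by 190 mm) begins 47 mm behind the grasp point.
Start: joints at [1.14, 0.342, 1.524, -0, 1.275, -0.146], TCP at [0.147, 0.504, 0.292] pointing down, gripper open.
Joint ranges: [-2.53, 2.53], [-0.77, 2.02], [0.04, 2.7], [-1, 4.14], [0.28, 2.66], [-3.11, 3.11]. Speed limits (rad/s): [2.57, 2.57, 3.14, 3.14, 3.14, 3.14].

INTERFACE

Orientations are given as [roll, pitch, yaw] about the fixed x, y, z axes, in that order (R = Rz(yaw) Ry(pitch) Rx(roll)).
In Python, from cell import * gives the robot as it stands. The module is installed in compiled form; this text tells all that it offers.
- The arm moves only by the tool arm_command, never from a script. Its argument "series" is a list of rows, each an object of numbers: "x", "y", "z": the shift along the tool's x, y, z in mm; "rx", "ry", "rz": the turn, a rotation vector about the tool's x, y, z in degrees. A call has 1 to 20 rows; each row is the pose to reach, as a shift and turn from the pose commanded when the call began, along the tool's axes at that moment; what a row does not reach only later rows make up. A row lasts 1/10 s, in which the tool goes at most 50 mm and 8.59 degrees, less where a joint would pass 70% of its speed; a pose out of reach is approached as far as the arm can. A call with a gripper value outside its range is refused whole. "hand" is the finger opening in mm, from 0 to 91.8, set as the call begins (left out, the last holds). The fingers move at their own pace and stop on an object; "squeeze" is the grip in N (left out, the last holds). Time passes only in rows, so rows that repeat a pose let the fingers close. It gives the time, the measured TCP pose, the force, the opening and the grip force at its end, in the units of the state.
- observe(): the state, without advancing time (a new reading comes with each control period).
- read_camera(name): name is "side" or "top" or "wrist"; returns a dict with "pixels" (420x560x3 uint8, blue, green, red), "K" (3x3 intrinsics, pixels), "k1" (the pictures are not rectified: a ray, as slopes to the right and down, at radius r is drawn at 1 + k1 r^2 times it, then the intrinsics apply), "rvec" (rotation vector, rad) and "tvec" (3), from world to camera coordinates, as OpenCV has them. Camera axes: x right, y down, z forward; pixel columns grow to the right and rows downward; lengths in m; the calibration is good to about 2 mm. A picture is of the moment at which its call begins. There is no depth.
- hand_in(): hands the job in; it is judged then, once.
Trained networks look in a picture, given as the dict that the camera call returned (one of the last four; its "shot" number tells which), for a name from the list of things; names that differ only in an ending like _2 or _b are one class to them, and where a whole thing is asked for, a point or a joint stands for the part that bears it (a point fixed in the world has none). Each returns a list of dicts, best first, with "confidence" (0 to 1); they miss things now and then, are a little off and sometimes report something else, mostly with a low value. They report only what shows in the picture. A call takes as long as a camera call.
- boxes_of(picture, query): "point" ([x, y, z] in m, in world coordinates, good to about 4 mm: the middle of the surface that is visible of it).
- trace(picture, query): "pixels" (420x560 bool, what is visible of it).
- mark_of(picture, query): "point" ([x, y, z] in m, in world coordinates, good to about 4 mm: a listed point, or the origin of a listed thing).
The state is a dict: "time": time; "qpos": joint angles; "qvel": joint speeds; "joint_efforts": joint torques, N m; "tool_pos": TCP position; "tool_rot": TCP orientation; "contact_force": force on the tool from outside, world axes, zero at the start; "torque": the same for the moment, N m; "opening": finger opening in m; "grip_force": force on a finger pad.
Only numpy, scipy, OpenCV 4.12 (cv2) and the standard library are available. Lean on these libraries where they do the work, as an engineer would, in place of code of your own. Each camera call takes 0.05 s, during which the arm holds its last target. There are 200 camera calls.

TASK

Lay the loose spray can in whichever bay of the sloping blue rack is empty, its base down at the foot lip and its red cap uppermost like the can in the other bay, without shifting that one. Then swing the keeper bar fully down over both cans; it has a red grip at its right end.

Things in the scene. Friction and masses are not known exactly. Their poses are not given: they have to be found in the camera images.
- loose_can: Spray can (silver body, red cap) that lies on the bench: diameter 53 mm, 190 mm long with its cap. Origin at the centre of its base, local z along the can from base to cap; it lies, so its axis is 26 mm above the bench.
- loose_can_cap (a point): Centre of the top of loose_can's cap, 190 mm from its base.
- racked_can: Identical spray can that already lies in one bay of the rack (left or right); origin and axes as loose_can.
- rack: Fixed blue sheet-metal rack, 195 (x) x 196 (y) mm, two open bays 90 mm apart along y. Its floor rises along the rack's +x (away from the robot) at 35 deg from level; two low rails (9 mm) in each bay cradle a can; a foot lip 30 mm high runs along the low end. Origin: centre of its footprint, on the bench. Which bay is empty varies (only a thin yellow card lies in it).
- bay_left (a point): Seat point of the left (rack +y) bay: where the centre of a can's base comes (29 mm off the floor, at the foot lip). A can in the bay points up the slope from here.
- bay_right (a point): The same for the right (rack -y) bay.
- bay_left_top (a point): Point 190 mm up the slope from bay_left, where the cap end of a can comes.
- bay_right_top (a point): The same for bay_right.
- keeper_bar (a joint): Angle in rad of the keeper bar, a steel bail of 10 mm rod hinged at both sides of the rack, axis along the rack's y: 0 = fully down across the cans, 10 mm above them; about 2 = standing up, leaning back a little, open. It stays where it is left.
- bar_grip (a point): Middle of the red grip of the keeper bar, 55 mm long, 16 mm diameter, lying along the rack's y; it sticks out beyond the rack's -y (right) side, with nothing below it but the bench or its edge.
- bar_hinge (a point): Point on the keeper bar's hinge axis with the same rack y as bar_grip; the grip travels round it at 94 mm radius, over the top and toward the robot as the bar closes.

How it is judged:
At the end, for the whole second after the job is handed in: The loose can rests in the bay that was empty, its base within 25 mm of the seat point and its cap end within 30 mm of the point 190 mm up the slope; the can that was already in the rack is within 15 mm of where it began; the keeper bar is down to 0.08 rad or less; all at rest (((distance between loose_can and bay_left below 0.025 m and distance between loose_can_cap and bay_left_top below 0.03 m) or (distance between loose_can and bay_right below 0.025 m and distance between loose_can_cap and bay_right_top below 0.03 m)) and distance of racked_can from where it was at the start of the episode below 0.015 m and value of joint keeper_bar below 0.08 rad and linear speed of loose_can below 0.02 m/s); the robot touches nothing.
It fails at once if the can already in the rack is shifted more than 30 mm (distance of racked_can from where it was at the start of the episode above 0.03 m).
It also fails if it takes over 72 s, if anything falls off the work surface, if the arm or the gripper's body presses on something with over 40 N, if the wrist force passes 120 N, or if a joint passes its speed limit or range.

## Working session

There is one attempt and no reset: what is moved stays moved. The work goes in short steps, Python scripts to look and compute and a tool call to move; the robot and the scene stay as the last step left them, time stands still between calls to the robot, and variables do not carry over. Pictures are saved under pics/ and viewed, at most 10 in all, crops included, and the job is handed in when it is done.

Besides the shell and the picture viewer there is one more tool, called after "Call:" as name(argument=value, ...), one argument or row to a line, values as JSON. arm_command: Moves the arm, as the interface text tells. Its arguments: {"type":"object","properties":{"series":{"type":"array"},"hand":{"type":"number"},"squeeze":{"type":"number"}},"required":["series"]}

```bash
mkdir -p pics; cat > h.py <<'E'
from cell import *
import numpy as np, cv2
from scipy.spatial.transform import Rotation as R
np.set_printoptions(precision=4,suppress=True)
def marks(cams,names):
    for c in cams:
        p=read_camera(c)
        for n in names:
            for d in mark_of(p,n)[:2]: print(c,n,np.array(d["point"]),round(d["confidence"],2))
def pose():
    s=observe(); return np.array(s["tool_pos"]),R.from_euler('xyz',s["tool_rot"]),s
def delta(p,rot):
    "shift mm and rotvec deg, in the current measured tool axes"
    p0,r0,_=pose()
    return r0.inv().apply(np.array(p)-p0)*1000,(r0.inv()*rot).as_rotvec(degrees=True)
E
python3 - <<'E'
from h import *
a=[read_camera(c)["pixels"] for c in ("side","top")]
for n,i in zip(("side","top"),a): cv2.imwrite(f"pics/{n}0.png",i)
marks(["side","top"],["loose_can","loose_can_cap","racked_can","rack","bay_left","bay_right","bay_left_top","bay_right_top","bar_grip","bar_hinge"])
s=observe();print({k:np.array(v) for k,v in s.items()})
E
```

```text
side loose_can [0.438  0.1147 0.0278] 0.92
side loose_can [ 0.5301 -0.3431  0.2332] 0.64
side loose_can_cap [0.6248 0.097  0.0261] 0.69
side racked_can [ 0.3851 -0.2266  0.0528] 0.96
side rack [ 0.4883 -0.1914  0.0017] 0.81
side bay_left [ 0.3972 -0.1337  0.0463] 0.75
side bay_left [ 0.5074 -0.3379  0.1412] 0.66
side bay_right [ 0.388  -0.2223  0.0489] 0.84
side bay_left_top [ 0.5458 -0.1504  0.1582] 0.97
side bay_right_top [ 0.5412 -0.2383  0.1584] 0.79
side bay_right_top [ 0.3874 -0.2272  0.0516] 0.64
side bar_grip [ 0.5308 -0.3429  0.2339] 0.86
side bar_hinge [ 0.5076 -0.3383  0.1422] 0.79
top loose_can [0.4389 0.1117 0.0272] 0.73
top loose_can_cap [0.6301 0.101  0.0249] 0.9
top racked_can [ 0.3822 -0.2254  0.0537] 0.95
top rack [ 0.4909 -0.1888  0.0003] 0.58
top bay_left [ 0.3902 -0.1359  0.046 ] 0.63
top bay_right [ 0.3843 -0.2232  0.0462] 0.65
top bay_left_top [ 0.5493 -0.1532  0.1546] 0.77
top bay_right_top [ 0.5409 -0.2426  0.152 ] 0.76
top bay_right_top [ 0.5248 -0.3434  0.2342] 0.57
top bar_grip [ 0.526  -0.3444  0.2335] 0.7
{'time': array(1.2), 'qpos': array([ 1.14  ,  0.342 ,  1.5241, -0.    ,  1.2754, -0.146 ]), 'qvel': array([ 0.0004, -0.001 ,  0.0019, -0.0012, -0.0008, -0.0004]), 'joint_efforts': array([  0.0005, -43.1144, -24.448 ,   0.072 ,   0.0481,  -0.    ]), 'tool_pos': array([0.1475, 0.5039, 0.2922]), 'tool_rot': array([3.1415, 0.0001, 2.8568]), 'contact_force': array([-0.3142,  1.0792, -0.0699]), 'torque': array([-0.0212,  0.0278,  0.046 ]), 'grip_force': array(0.), 'opening': array(0.0918)}
```

View pics/side0.png

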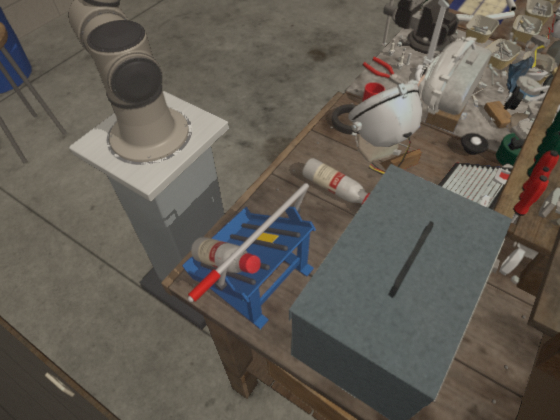

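View pics/top0.png

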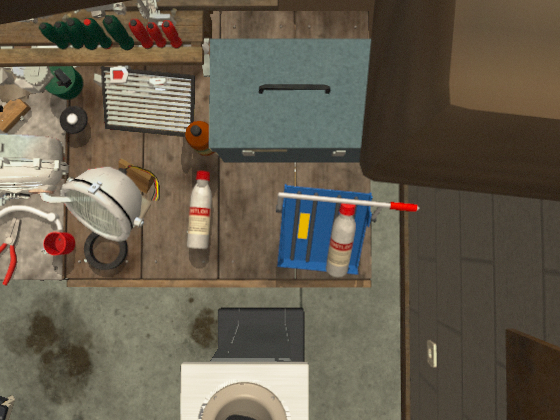

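The side view shows the loose can at (335,180), cap toward (365,197), the rack with a can in its right bay at (225,255), and the left bay empty with the yellow card at (268,238). In the top view the can is at (200,215) and the grip at (403,207). A white lamp at (105,205) stands close to the can, so I'll measure that clearance and the toolbox.

```bash
cat >> h.py <<'E'
def ray(p,uv):
    k=p["k1"]; K=np.array(p["K"])
    d=cv2.undistortPoints(np.array([[uv]],float),K,np.array([k,0,0,0,0],float))[0,0]
    Rm=cv2.Rodrigues(np.array(p["rvec"],float))[0]; t=np.array(p["tvec"]).ravel()
    return -Rm.T@t, Rm.T@np.array([d[0],d[1],1.])
def at_z(p,uv,z):
    c,d=ray(p,uv); return c+d*(z-c[2])/d[2]
def tri(p1,uv1,p2,uv2):
    c1,d1=ray(p1,uv1);c2,d2=ray(p2,uv2)
    s=np.linalg.lstsq(np.c_[d1,-d2],c2-c1,rcond=None)[0]
    a,b=c1+d1*s[0],c2+d2*s[1]; return (a+b)/2,np.linalg.norm(a-b)
E
python3 - <<'E'
from h import *
s=read_camera("side");t=read_camera("top")
a=cv2.resize(s["pixels"][70:220,290:440],(400,400),interpolation=cv2.INTER_CUBIC)
b=cv2.resize(t["pixels"][140:290,60:210],(400,400),interpolation=cv2.INTER_CUBIC)
cv2.imwrite("pics/lamp.png",np.hstack([a,b]))
print("cams",ray(s,(280,210))[0],ray(t,(280,210))[0])
print("toolbox front-left-top corner", tri(s,(298,288),t,(370,150)), tri(s,(386,168),t,(210,150)), "handle end",tri(s,(392,294),t,(329,91)))
print("top: toolbox base front",at_z(t,(212,160),0),at_z(t,(368,162),0))
for z in (0,.1,.2): print(z,at_z(t,(145,215),z),at_z(t,(160,185),z))
import cell; print([n for n in dir(cell) if not n.startswith('_')][:40], getattr(cell,'finger_overhang',None))
E
```

```text
cams [ 0.7904 -0.5165  0.814 ] [ 0.4629 -0.1012  1.1863]
toolbox front-left-top corner (array([ 0.6459, -0.2712,  0.2326]), np.float64(0.010092961872326351)) (array([0.6477, 0.0583, 0.1971]), np.float64(0.001845397793275796)) handle end (array([ 0.7706, -0.1918,  0.2171]), np.float64(0.0027508610165179644))
top: toolbox base front [0.6599 0.0853 0.    ] [ 0.6546 -0.3108  0.    ]
0 [0.5201 0.254  0.    ] [0.5963 0.2169 0.    ]
0.1 [0.5153 0.2241 0.1   ] [0.585  0.1901 0.1   ]
0.2 [0.5105 0.1941 0.2   ] [0.5738 0.1633 0.2   ]
['IKError', 'boxes_of', 'finger_overhang', 'hand_in', 'mark_of', 'observe', 'read_camera', 'trace'] 0.0655
```

View pics/lamp.png

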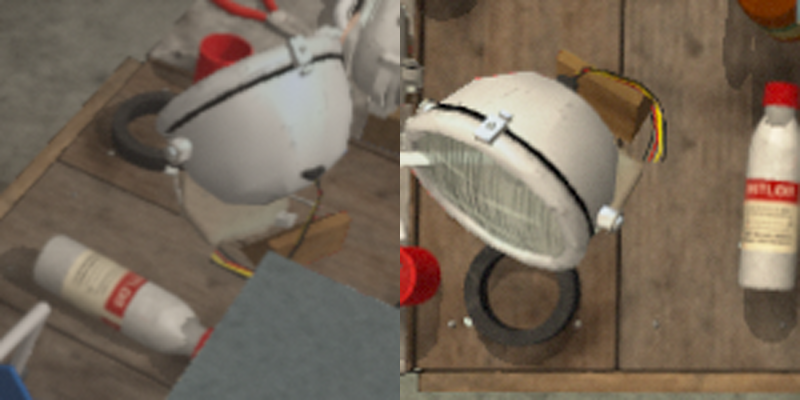

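The crop shows the lamp's screw knob, top view about (139,222), at y≈0.22, which is close to the gripper's left end. I'll descend 12 mm to the right of the can axis and let the fingers centre the can. I'll also average the marks.

```bash
python3 - <<'E'
from h import *
names=["loose_can","loose_can_cap","racked_can","bay_left","bay_right","bay_left_top","bay_right_top","bar_grip","bar_hinge"]
acc={n:[] for n in names}
for i in range(6):
    for c in("side","top"):
        p=read_camera(c)
        for n in names:
            m=mark_of(p,n)
            if m and m[0]["confidence"]>.55: acc[n].append(m[0]["point"])
M={n:np.median(v,axis=0) for n,v in acc.items() if v}
for n in M: print(n,M[n],np.std(acc[n],axis=0),len(acc[n]))
c=M["loose_can_cap"]-M["loose_can"]; print("can yaw",np.degrees(np.arctan2(c[1],c[0])))
yr=M["bay_left"]-M["bay_right"]+M["bay_left_top"]-M["bay_right_top"]; xr=M["bay_left_top"]-M["bay_left"]+M["bay_right_top"]-M["bay_right"]
print("rack yaw",np.degrees(np.arctan2(-yr[0],yr[1])),np.degrees(np.arctan2(xr[1],xr[0])))
yaw=np.pi+np.arctan2(c[1],c[0])
g=M["loose_can"]+c/np.linalg.norm(c)*.078
rot=R.from_euler('xyz',[np.pi,0,yaw])
for z in (.32,.073): print(delta([g[0],g[1]-.012,z],rot))
E
```

```text
loose_can [0.4398 0.1142 0.0262] [0.0218 0.1207 0.01  ] 12
loose_can_cap [0.6262 0.1001 0.0272] [0.0025 0.0018 0.0016] 12
racked_can [ 0.3832 -0.2259  0.0512] [0.001  0.0025 0.0021] 12
bay_left [ 0.3928 -0.1354  0.0468] [0.0032 0.0241 0.0017] 12
bay_right [ 0.3861 -0.2227  0.0481] [0.0016 0.0009 0.0018] 12
bay_left_top [ 0.55   -0.1521  0.1568] [0.001  0.0018 0.0015] 11
bay_right_top [ 0.538  -0.2387  0.156 ] [0.0022 0.0023 0.002 ] 11
bar_grip [ 0.5276 -0.3437  0.2323] [0.0019 0.0008 0.0021] 11
bar_hinge [ 0.5036 -0.3391  0.1413] [0.0022 0.0018 0.0006] 6
can yaw -4.326987202512486
rack yaw -6.123067365517142 -6.047110850405332
(array([-469.7588, -287.2184,  -27.806 ]), array([  0.0064,   0.0002, -11.989 ]))
(array([-469.7606, -287.2458,  219.194 ]), array([  0.0064,   0.0002, -11.989 ]))
```

Call:
arm_command(
  series=[
    {"x": -40, "y": -25, "z": -28, "rz": -3},
    {"x": -80, "y": -50, "z": -28, "rz": -6},
    {"x": -117, "y": -72, "z": -28, "rz": -9},
    {"x": -156, "y": -96, "z": -28, "rz": -12},
    {"x": -196, "y": -120, "z": -28, "rz": -12},
    {"x": -235, "y": -144, "z": -28, "rz": -12},
    {"x": -274, "y": -168, "z": -28, "rz": -12},
    {"x": -313, "y": -192, "z": -28, "rz": -12},
    {"x": -352, "y": -216, "z": -28, "rz": -12},
    {"x": -392, "y": -240, "z": -28, "rz": -12},
    {"x": -431, "y": -264, "z": -28, "rz": -12},
    {"x": -470, "y": -287, "z": -28, "rz": -12},
    {"x": -470, "y": -287, "z": -28, "rz": -12},
    {"x": -470, "y": -287, "z": -28, "rz": -12},
    {"x": -470, "y": -287, "z": -28, "rz": -12},
    {"x": -470, "y": -287, "z": -28, "rz": -12},
  ],
  hand=91.8,
  squeeze=30,
)

```text
invalid input
```

Call:
arm_command(
  series=[
    {"x": -40, "y": -25, "z": -28, "rz": -3},
    {"x": -117, "y": -72, "z": -28, "rz": -9},
    {"x": -235, "y": -144, "z": -28, "rz": -12},
    {"x": -313, "y": -192, "z": -28, "rz": -12},
    {"x": -392, "y": -240, "z": -28, "rz": -12},
    {"x": -470, "y": -287, "z": -28, "rz": -12},
    {"x": -470, "y": -287, "z": -28, "rz": -12},
    {"x": -470, "y": -287, "z": -28, "rz": -12},
    {"x": -470, "y": -287, "z": -28, "rz": -12},
    {"x": -470, "y": -287, "z": -28, "rz": -12},
    {"x": -470, "y": -287, "z": -28, "rz": -12},
    {"x": -470, "y": -287, "z": -28, "rz": -12},
    {"x": -470, "y": -287, "z": -28, "rz": -12},
    {"x": -470, "y": -287, "z": -28, "rz": -12},
    {"x": -470, "y": -287, "z": -28, "rz": -12},
    {"x": -470, "y": -287, "z": -28, "rz": -12},
  ],
)

```text
invalid input
```

Call:
arm_command(
  series=[
    {"x": -40, "y": -25, "z": -28, "rx": 0, "ry": 0, "rz": -3},
  ],
)

```text
time: 7.4
tool_pos: [0.174, 0.4725, 0.315]
tool_rot: [-3.137, -0.003, 2.914]
contact_force: [2.1, 0.4, 0.7]
opening: 0.0922
grip_force: 0.0
```

```bash
python3 - <<'E'
from h import *
rot=R.from_euler('xyz',[np.pi,0,np.pi-np.radians(4.33)])
for z in (.32,): print(delta([.5176,.0963,z],rot))
E
```

```text
(array([-419.5826, -288.9876,   -4.7581]), array([-0.2772, -0.1849, -8.7048]))
```

Call:
arm_command(
  series=[
    {"x": -420, "y": -289, "z": -5, "rx": 0, "ry": 0, "rz": -9},
    {"x": -420, "y": -289, "z": -5, "rx": 0, "ry": 0, "rz": -9},
    {"x": -420, "y": -289, "z": -5, "rx": 0, "ry": 0, "rz": -9},
    {"x": -420, "y": -289, "z": -5, "rx": 0, "ry": 0, "rz": -9},
    {"x": -420, "y": -289, "z": -5, "rx": 0, "ry": 0, "rz": -9},
    {"x": -420, "y": -289, "z": -5, "rx": 0, "ry": 0, "rz": -9},
    {"x": -420, "y": -289, "z": -5, "rx": 0, "ry": 0, "rz": -9},
    {"x": -420, "y": -289, "z": -5, "rx": 0, "ry": 0, "rz": -9},
    {"x": -420, "y": -289, "z": -5, "rx": 0, "ry": 0, "rz": -9},
    {"x": -420, "y": -289, "z": -5, "rx": 0, "ry": 0, "rz": -9},
    {"x": -420, "y": -289, "z": -5, "rx": 0, "ry": 0, "rz": -9},
    {"x": -420, "y": -289, "z": -5, "rx": 0, "ry": 0, "rz": -9},
    {"x": -420, "y": -289, "z": -5, "rx": 0, "ry": 0, "rz": -9},
    {"x": -420, "y": -289, "z": -5, "rx": 0, "ry": 0, "rz": -9},
    {"x": -420, "y": -289, "z": -5, "rx": 0, "ry": 0, "rz": -9},
    {"x": -420, "y": -289, "z": -5, "rx": 0, "ry": 0, "rz": -9},
  ],
  hand=91,
  squeeze=30,
)

```text
time: 9.0
tool_pos: [0.5177, 0.0947, 0.3231]
tool_rot: [3.141, 0.0, 3.068]
contact_force: [0.0, 0.1, -0.1]
opening: 0.0913
grip_force: 0.0
```

```bash
python3 - <<'E'
from h import *
rot=R.from_euler('xyz',[np.pi,0,np.pi-np.radians(4.33)])
for z in (.073,): print(delta([.5176,.0963,z],rot))
p,r,s=pose();print(p,s["time"],s["qpos"])
E
```

```text
(array([  0.3028,   1.4974, 250.057 ]), array([0.0114, 0.0233, 0.1061]))
[0.5177 0.0947 0.3231] 9.0 [ 0.0353  0.3217  1.4671  0.0002  1.3524 -1.4619]
```

Call:
arm_command(
  series=[
    {"x": 0, "y": 1, "z": 40, "rx": 0, "ry": 0, "rz": 0},
    {"x": 0, "y": 1, "z": 80, "rx": 0, "ry": 0, "rz": 0},
    {"x": 0, "y": 1, "z": 115, "rx": 0, "ry": 0, "rz": 0},
    {"x": 0, "y": 1, "z": 145, "rx": 0, "ry": 0, "rz": 0},
    {"x": 0, "y": 1, "z": 170, "rx": 0, "ry": 0, "rz": 0},
    {"x": 0, "y": 1, "z": 190, "rx": 0, "ry": 0, "rz": 0},
    {"x": 0, "y": 1, "z": 210, "rx": 0, "ry": 0, "rz": 0},
    {"x": 0, "y": 1, "z": 225, "rx": 0, "ry": 0, "rz": 0},
    {"x": 0, "y": 1, "z": 240, "rx": 0, "ry": 0, "rz": 0},
    {"x": 0, "y": 1, "z": 249, "rx": 0, "ry": 0, "rz": 0},
    {"x": 0, "y": 1, "z": 249, "rx": 0, "ry": 0, "rz": 0},
    {"x": 0, "y": 1, "z": 249, "rx": 0, "ry": 0, "rz": 0},
  ],
)

```text
time: 10.2
tool_pos: [0.5185, 0.095, 0.0742]
tool_rot: [3.141, 0.0, 3.067]
contact_force: [0.5, -0.4, 0.8]
opening: 0.0913
grip_force: 0.0
```

Call:
arm_command(
  series=[
    {"x": 0, "y": 0, "z": 0, "rx": 0, "ry": 0, "rz": 0},
    {"x": 0, "y": 0, "z": 0, "rx": 0, "ry": 0, "rz": 0},
    {"x": 0, "y": 0, "z": 0, "rx": 0, "ry": 0, "rz": 0},
    {"x": 0, "y": 0, "z": 0, "rx": 0, "ry": 0, "rz": 0},
    {"x": 0, "y": 0, "z": 0, "rx": 0, "ry": 0, "rz": 0},
    {"x": 0, "y": 0, "z": 0, "rx": 0, "ry": 0, "rz": 0},
    {"x": 0, "y": 0, "z": 0, "rx": 0, "ry": 0, "rz": 0},
    {"x": 0, "y": 0, "z": 0, "rx": 0, "ry": 0, "rz": 0},
    {"x": 0, "y": 0, "z": 0, "rx": 0, "ry": 0, "rz": 0},
    {"x": 0, "y": 0, "z": 0, "rx": 0, "ry": 0, "rz": 0},
  ],
  hand=40,
  squeeze=30,
)

```text
time: 11.2
tool_pos: [0.5183, 0.0948, 0.0738]
tool_rot: [3.142, 0.0, 3.066]
contact_force: [0.2, -0.6, 1.7]
opening: 0.052
grip_force: 30.0
```

Call:
arm_command(
  series=[
    {"x": 0, "y": 0, "z": -10, "rx": 0, "ry": 0, "rz": 0},
    {"x": 0, "y": 0, "z": -30, "rx": 0, "ry": 0, "rz": 0},
    {"x": 0, "y": 0, "z": -60, "rx": 0, "ry": 0, "rz": 0},
    {"x": 0, "y": 0, "z": -95, "rx": 0, "ry": 0, "rz": 0},
    {"x": 0, "y": 0, "z": -130, "rx": 0, "ry": 0, "rz": 0},
    {"x": 0, "y": 0, "z": -165, "rx": 0, "ry": 0, "rz": 0},
    {"x": 0, "y": 0, "z": -195, "rx": 0, "ry": 0, "rz": 0},
    {"x": 0, "y": 0, "z": -215, "rx": 0, "ry": 0, "rz": 0},
    {"x": 0, "y": 0, "z": -225, "rx": 0, "ry": 0, "rz": 0},
    {"x": 0, "y": 0, "z": -225, "rx": 0, "ry": 0, "rz": 0},
  ],
)

```text
time: 12.2
tool_pos: [0.5184, 0.0948, 0.2998]
tool_rot: [3.141, 0.002, 3.066]
contact_force: [-0.2, 0.5, -2.8]
opening: 0.0517
grip_force: 30.0
```

```bash
python3 - <<'E'
from h import *
p,r,s=pose()
for c in ("side","top"):
    im=read_camera(c)
    for n in ("loose_can","loose_can_cap"):
        for d in mark_of(im,n)[:1]: print(c,n,np.array(d["point"]),d["confidence"],"tool",r.inv().apply(np.array(d["point"])-p)*1000)
    if c=="side": cv2.imwrite("pics/lift.png",im["pixels"])
print(p,s["time"])
E
```

```text
side loose_can_cap [0.6216 0.0808 0.2546] 0.7 tool [-103.8571   -6.1977   45.4419]
top loose_can [0.441  0.0976 0.2492] 0.83 tool [77.5057 -3.0406 50.4729]
top loose_can_cap [0.6258 0.0831 0.2486] 0.9 tool [-107.8598   -3.59     51.4509]
[0.5184 0.0948 0.2998] 12.2
```

View pics/lift.png

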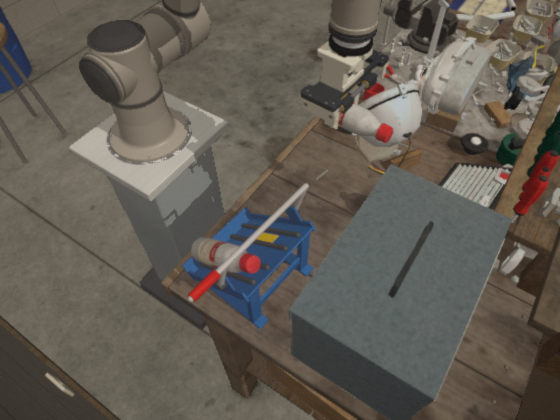

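The picture shows the can level in the gripper, cap at (383,131). Next I'll tilt it 35° cap-up here, clear of everything, and use the joint readings to check reach and joint ranges at the rack.

```bash
python3 - <<'E'
from h import *
p,r,s=pose(); print(p,s["tool_rot"],s["qpos"],s["time"])
E
```

```text
[0.5179 0.0947 0.2975] [-3.1414 -0.0024  3.0662] [ 0.0353  0.3418  1.5094  0.0001  1.2928 -1.4601] 12.5
```

Call:
arm_command(
  series=[
    {"x": 0, "y": 0, "z": 0, "rx": 0, "ry": -7, "rz": 0},
    {"x": 0, "y": 0, "z": 0, "rx": 0, "ry": -14, "rz": 0},
    {"x": 0, "y": 0, "z": 0, "rx": 0, "ry": -21, "rz": 0},
    {"x": 0, "y": 0, "z": 0, "rx": 0, "ry": -28, "rz": 0},
    {"x": 0, "y": 0, "z": 0, "rx": 0, "ry": -35, "rz": 0},
    {"x": 0, "y": 0, "z": 0, "rx": 0, "ry": -35, "rz": 0},
    {"x": 0, "y": 0, "z": 0, "rx": 0, "ry": -35, "rz": 0},
  ],
)

```text
time: 13.2
tool_pos: [0.5179, 0.0947, 0.2983]
tool_rot: [-3.141, 0.607, 3.066]
contact_force: [-0.6, 0.6, -2.9]
opening: 0.052
grip_force: 30.0
```

```bash
python3 - <<'E'
from h import *
p,r,s=pose(); print(p,s["tool_rot"],s["qpos"],s["time"]); print(r.as_matrix())
E
```

```text
[0.5179 0.0947 0.2983] [-3.1411  0.6067  3.0664] [ 0.0775  0.1341  1.9238 -0.1864  0.4898 -1.2802] 13.2
[[-0.8192  0.0754  0.5685]
 [ 0.0617  0.9972 -0.0433]
 [-0.5702 -0.0004 -0.8215]]
```

```bash
cat > kin.py <<'E'
from h import *
from scipy.optimize import least_squares
D=[([1.14,.342,1.5241,0,1.2754,-.146],[.1475,.5039,.2922]),([.0353,.3217,1.4671,.0002,1.3524,-1.4619],[.5177,.0947,.3231]),
([.0353,.3418,1.5094,.0001,1.2928,-1.4601],[.5179,.0947,.2975]),([.0775,.1341,1.9238,-.1864,.4898,-1.2802],[.5179,.0947,.2983])]
E=lambda s,v: R.from_euler(s,v)
def fk(q,P):
    a1,b,h,L2,L3,L4,e=P
    r1=E('z',q[0]); r2=r1*E('y',q[1]); r3=r2*E('y',q[2]); r4=r3*E('z',q[3]); r5=r4*E('y',q[4])
    pos=r1.apply([a1,b,h])+r2.apply([0,0,L2])+r3.apply([e,0,L3])+r5.apply([0,0,L4])
    return pos, r5
def tool(q,P,c):
    p,r=fk(q,P); return p,r*E('z',c[0]+c[1]*q[5])
def res(P): return np.r_[np.concatenate([fk(q,P)[0]-p for q,p in D])*1e3,(np.array(P)-P0)*3]
P0=np.array([.04,.077,.3,.34,.38,.21,0])
f=least_squares(res,P0); P=f.x
# tool yaw convention: check sign from tool-down rows
best=min(((c0,sg) for c0 in (0,np.pi/2,np.pi,-np.pi/2) for sg in (1,-1)),
 key=lambda c:(tool(D[3][0],P,c)[1].inv()*E('xyz',[-3.1411,.6067,3.0664])).magnitude()+(tool(D[0][0],P,c)[1].inv()*E('xyz',[3.1415,0,2.8568])).magnitude())
LIM=np.array([[-2.53,2.53],[-.77,2.02],[.04,2.7],[-1,4.14],[.28,2.66],[-3.11,3.11]])
def ik(p,rot,q0):
    g=lambda q:(lambda t:np.r_[(t[0]-p)*1e3,(t[1].inv()*rot).as_rotvec(degrees=True)*3])(tool(q,P,best))
    return min((least_squares(g,np.clip(q,LIM[:,0]+1e-3,LIM[:,1]-1e-3),bounds=LIM.T) for q in (q0,np.array(q0)+[0,0,0,np.pi,0,0])),key=lambda s:s.cost)
yr=np.radians(-6.1); X=np.array([np.cos(yr),np.sin(yr),0]);Y=np.array([-X[1],X[0],0]);Z=np.array([0,0,1.])
U=X*np.cos(np.radians(35))+Z*np.sin(np.radians(35)); N=np.cross(U,Y)
SEAT=np.array([.3941,-.1342,.0475])
RT=R.from_matrix(np.c_[-U,Y,-N])
def place(u,n,y=0,base=.0805,gz=.048,rot=None):
    rot=rot or RT
    return SEAT+u*U+n*N+y*Y-RT.apply([base,0,gz])
E
python3 - <<'E'
from kin import *
print(P,res(P)[:12],best)
for d in D: print((tool(d[0],P,best)[1]).as_euler('xyz'))
q=D[3][0]
for u,n in ((-.01,.11),(-.01,.08),(-.01,.035),(.005,.03),(.004,.003)):
    t=place(u,n); s=ik(t,RT,q); q2=s.x; print(u,n,t,q2,s.cost)
E
```

```text
[-0.      0.0764  0.2239  0.5059  0.3799  0.2527  0.047 ] [ 0.0218 -0.0687  0.0449  0.0133  0.0338 -0.0376  0.0334  0.0165  0.0076
  0.0051  0.0002 -0.0142] (1.5707963267948966, 1)
[3.1415 0.     2.8568]
[3.1414 0.0004 3.068 ]
[-3.1414 -0.0024  3.0662]
[-3.1411  0.6066  3.0665]
-0.01 0.11 [ 0.3614 -0.1307  0.2174] [-0.8035  0.0062  2.3653  0.9658  0.4642 -3.0846] 1.7913545424176527e-25
-0.01 0.08 [ 0.3785 -0.1325  0.1928] [-0.7388  0.0973  2.3487  1.0313  0.3842 -3.11  ] 14.766678144336911
-0.01 0.035 [ 0.4042 -0.1353  0.1559] [-0.6586  0.2278  2.3034  1.0851  0.2979 -3.11  ] 109.31150610317663
0.005 0.03 [ 0.4193 -0.1369  0.1604] [-0.6414  0.2404  2.2763  1.1012  0.2972 -3.11  ] 66.45959627984166
0.004 0.003 [ 0.4338 -0.1384  0.1377] [-0.6167  0.3139  2.2419  1.1167  0.28   -3.11  ] 143.44851849746178
```

```bash
cat > scan.py <<'E'
from kin import *
path=[(-.01,.09),(-.01,.035),(.005,.03),(.004,.003)]
for flip in (0,1):
  for d in (0,10,20):
    for phi in (-10,0,10):
      # rotate tool about grasp point (tool z=.048) : about can axis by phi, pitch by d toward vertical
      A=RT*E('x',np.radians(phi)); rot=A*R.from_rotvec([0,np.radians(d),0])*E('z',np.pi*flip)
      out=[]; q=np.array([-.5,.2,2.2,.9,.5,-3.0+np.pi*flip])
      for u,n in path:
        g=SEAT+u*U+n*N+.0805*U*1.0
        t=g-rot.apply([0,0,.048]); s=ik(t,rot,q); q=s.x; out.append(s.cost)
      print(flip,d,phi,"tiltz",rot.apply([0,0,1]),np.round(out,1),q)
E
python3 scan.py
```

```text
0 0 -10 tiltz [ 0.5801  0.1126 -0.8067] [ 44.1 176.5 118.  197. ] [-0.7255  0.3454  2.1898  1.0233  0.5002 -3.11  ]
0 0 0 tiltz [ 0.5703 -0.061  -0.8192] [  5.4 109.3  66.5 143.4] [-0.6167  0.3139  2.2419  1.1167  0.28   -3.11  ]
0 0 10 tiltz [ 0.5432 -0.2327 -0.8067] [131.6 472.2 444.8 648.1] [-0.6133  0.3024  2.2477  1.1241  0.28   -3.11  ]
0 10 -10 tiltz [ 0.4299  0.126  -0.8941] [0. 0. 0. 0.] [-0.699   0.3568  2.1338  0.8252  0.5327 -2.9299]
0 10 0 tiltz [ 0.4202 -0.0449 -0.9063] [0. 0. 0. 0.] [-0.5795  0.3234  2.1773  0.6755  0.313  -2.6564]
0 10 10 tiltz [ 0.3935 -0.214  -0.8941] [ 0.  41.3 18.4 74. ] [-0.4309  0.3206  2.1459 -0.1456  0.28   -1.6914]
0 20 -10 tiltz [ 0.2666  0.1356 -0.9542] [0. 0. 0. 0.] [-0.6277  0.3813  2.0018  0.4456  0.666  -2.5135]
0 20 0 tiltz [ 0.2574 -0.0275 -0.9659] [0. 0. 0. 0.] [-0.5229  0.3519  2.0393  0.2124  0.5198 -2.1595]
0 20 10 tiltz [ 0.2319 -0.1889 -0.9542] [0. 0. 0. 0.] [-0.4046  0.3506  2.0574 -0.1913  0.4481 -1.6268]
1 0 -10 tiltz [ 0.5801  0.1126 -0.8067] [0. 0. 0. 0.] [-0.7778  0.3701  2.2618  1.3649  0.5211 -0.3867]
1 0 0 tiltz [ 0.5703 -0.061  -0.8192] [0. 0. 0. 0.] [-0.6467  0.3359  2.312   1.722   0.303  -0.615 ]
1 0 10 tiltz [ 0.5432 -0.2327 -0.8067] [131.6  66.6 111.5  43.2] [-0.4994  0.3584  2.3758  2.8936  0.28   -1.6485]
1 10 -10 tiltz [ 0.4299  0.126  -0.8941] [0. 0. 0. 0.] [-0.699   0.3568  2.1338  0.8252  0.5327  0.2117]
1 10 0 tiltz [ 0.4202 -0.0449 -0.9063] [0. 0. 0. 0.] [-0.5795  0.3234  2.1773  0.6755  0.313   0.4852]
1 10 10 tiltz [ 0.3935 -0.214  -0.8941] [ 0.  41.3 18.4 74. ] [-0.4309  0.3206  2.1459 -0.1456  0.28    1.4502]
1 20 -10 tiltz [ 0.2666  0.1356 -0.9542] [0. 0. 0. 0.] [-0.6277  0.3813  2.0018  0.4456  0.666   0.6281]
1 20 0 tiltz [ 0.2574 -0.0275 -0.9659] [0. 0. 0. 0.] [-0.5229  0.3519  2.0393  0.2124  0.5198  0.9821]
1 20 10 tiltz [ 0.2319 -0.1889 -0.9542] [0. 0. 0. 0.] [-0.4046  0.3506  2.0574 -0.1913  0.4481  1.5148]
```

```bash
python3 - <<'E'
from kin import *
rot=E('xyz',[np.pi,0,3.0662])
print(delta([.468,.065,.2],rot))
q=D[2][0]
for r_,p in ((rot,[.468,.065,.074]),(rot*R.from_rotvec([0,np.radians(18),0]),np.array([.468,.065,.074])+rot.apply([-.0145,0,.0023]))):
    s=ik(np.array(p),r_,q); print(s.x,s.cost)
E
```

```text
(array([ 95.0907, -33.3718,  53.6674]), array([-0.0247, 34.7608,  0.0032]))
[-0.0243  0.5562  1.9149 -0.      0.6705 -1.5197] 2.066512310199901e-22
[-0.0328  0.6912  1.664   0.0148  1.1003 -1.537 ] 1.9263818721931277e-28
```

Call:
arm_command(
  series=[
    {"x": 10, "y": -5, "z": 8, "rx": 0, "ry": 7, "rz": 0},
    {"x": 30, "y": -12, "z": 16, "rx": 0, "ry": 14, "rz": 0},
    {"x": 55, "y": -20, "z": 28, "rx": 0, "ry": 21, "rz": 0},
    {"x": 80, "y": -28, "z": 42, "rx": 0, "ry": 28, "rz": 0},
    {"x": 95, "y": -33, "z": 54, "rx": 0, "ry": 35, "rz": 0},
    {"x": 95, "y": -33, "z": 54, "rx": 0, "ry": 35, "rz": 0},
    {"x": 95, "y": -33, "z": 54, "rx": 0, "ry": 35, "rz": 0},
  ],
)

```text
time: 13.9
tool_pos: [0.4706, 0.0654, 0.2003]
tool_rot: [3.141, 0.002, 3.066]
contact_force: [0.0, -0.2, -3.2]
opening: 0.0519
grip_force: 30.0
```

Call:
arm_command(
  series=[
    {"x": 0, "y": 0, "z": 25, "rx": 0, "ry": 0, "rz": 0},
    {"x": 0, "y": 0, "z": 55, "rx": 0, "ry": 0, "rz": 0},
    {"x": 0, "y": 0, "z": 85, "rx": 0, "ry": 0, "rz": 0},
    {"x": 0, "y": 0, "z": 105, "rx": 0, "ry": 0, "rz": 0},
    {"x": 0, "y": 0, "z": 117, "rx": 0, "ry": 0, "rz": 0},
    {"x": 0, "y": 0, "z": 124, "rx": 0, "ry": 0, "rz": 0},
    {"x": 0, "y": 0, "z": 126, "rx": 0, "ry": 0, "rz": 0},
    {"x": 0, "y": 0, "z": 126, "rx": 0, "ry": 0, "rz": 0},
    {"x": 0, "y": 0, "z": 126, "rx": 0, "ry": 0, "rz": 0},
  ],
)

```text
time: 14.8
tool_pos: [0.4698, 0.0655, 0.0749]
tool_rot: [3.141, 0.002, 3.066]
contact_force: [-0.0, 1.0, -2.7]
opening: 0.0515
grip_force: 30.0
```

Call:
arm_command(
  series=[
    {"x": 0, "y": 0, "z": 1.2, "rx": 0, "ry": 0, "rz": 0},
    {"x": 0, "y": 0, "z": 1.2, "rx": 0, "ry": 0, "rz": 0},
  ],
)

```text
time: 15.0
tool_pos: [0.4697, 0.0655, 0.0738]
tool_rot: [3.141, 0.002, 3.066]
contact_force: [-1.2, 0.2, 4.2]
opening: 0.052
grip_force: 30.0
```

Call:
arm_command(
  series=[
    {"x": 0, "y": 0, "z": 0, "rx": 0, "ry": 0, "rz": 0},
    {"x": 0, "y": 0, "z": 0, "rx": 0, "ry": 0, "rz": 0},
    {"x": 0, "y": 0, "z": 0, "rx": 0, "ry": 0, "rz": 0},
    {"x": 0, "y": 0, "z": 0, "rx": 0, "ry": 0, "rz": 0},
    {"x": -4, "y": 0, "z": 0, "rx": 0, "ry": 5, "rz": 0},
    {"x": -8, "y": 0, "z": 1, "rx": 0, "ry": 10, "rz": 0},
    {"x": -12, "y": 0, "z": 1.6, "rx": 0, "ry": 15, "rz": 0},
    {"x": -14.5, "y": 0, "z": 1, "rx": 0, "ry": 18, "rz": 0},
    {"x": -14.5, "y": 0, "z": 1, "rx": 0, "ry": 18, "rz": 0},
    {"x": -14.5, "y": 0, "z": 1, "rx": 0, "ry": 18, "rz": 0},
  ],
  hand=75,
)

```text
time: 16.0
tool_pos: [0.4833, 0.0643, 0.0714]
tool_rot: [3.142, -0.314, 3.066]
contact_force: [0.7, -0.6, -0.6]
opening: 0.0748
grip_force: 0.0
```

Call:
arm_command(
  series=[
    {"x": 0, "y": 0, "z": 0, "rx": 0, "ry": 0, "rz": 0},
    {"x": 0, "y": 0, "z": 0, "rx": 0, "ry": 0, "rz": 0},
    {"x": 0, "y": 0, "z": 0, "rx": 0, "ry": 0, "rz": 0},
    {"x": 0, "y": 0, "z": 0, "rx": 0, "ry": 0, "rz": 0},
    {"x": 0, "y": 0, "z": 0, "rx": 0, "ry": 0, "rz": 0},
    {"x": 0, "y": 0, "z": 0, "rx": 0, "ry": 0, "rz": 0},
    {"x": 0, "y": 0, "z": 0, "rx": 0, "ry": 0, "rz": 0},
  ],
  hand=40,
  squeeze=30,
)

```text
time: 16.7
tool_pos: [0.4834, 0.0644, 0.072]
tool_rot: [3.141, -0.314, 3.066]
contact_force: [-0.9, -0.2, 4.5]
opening: 0.0517
grip_force: 30.0
```

```bash
cat >> kin.py <<'E'
Rn=E('xyz',[3.1413,-.314,3.066]); Tn=np.array([.4834,.0644,.0718])
baseT=Rn.inv().apply(np.array([.3894,.0716,.026])-Tn)
RTn=RT*R.from_rotvec([0,np.radians(18),0])
def tcp(u,n,y=0): return SEAT+u*U+n*N+y*Y-RTn.apply(baseT)
E
python3 - <<'E'
from kin import *
print(baseT*1e3)
p,r,s=pose();q=s["qpos"];print(q,tool(q,P,best)[0],p)
for w in ((-.03,.12,.19),(-.03,.10,0),(-.01,.06,0),(-.01,.035,0),(.005,.03,0),(.004,.003,0)):
    t=tcp(*w); k=ik(t,RTn,q); q=k.x; print(w,t,q,round(k.cost,2))
print(delta(tcp(-.03,.12,.19),RTn))
print("in target axes, from W1:",[np.round(RTn.inv().apply(tcp(*w)-tcp(-.03,.12,.19))*1e3,1) for w in ((-.03,.10,0),(-.01,.06,0),(-.01,.035,0))])
E
```

```text
[75.5197  0.0592 72.6791]
[-0.032   0.6914  1.6619  0.0152  1.1024 -1.5365] [0.483  0.0644 0.0721] [0.4834 0.0644 0.072 ]
(-0.03, 0.12, 0.19) [0.3721 0.0592 0.2202] [-0.0314  0.0446  2.1766 -0.0375  0.6247 -1.4685] 0.0
(-0.03, 0.1, 0) [ 0.3633 -0.131   0.2038] [-0.6466  0.0928  2.1837  0.26    0.6248 -2.3039] 0.0
(-0.01, 0.06, 0) [ 0.4024 -0.1351  0.1825] [-0.5875  0.201   2.1284  0.2565  0.5624 -2.252 ] 0.0
(-0.01, 0.035, 0) [ 0.4167 -0.1367  0.162 ] [-0.5689  0.2641  2.1212  0.273   0.5051 -2.2559] 0.0
(0.005, 0.03, 0) [ 0.4317 -0.1383  0.1665] [-0.5508  0.2777  2.0801  0.252   0.5283 -2.2168] 0.0
(0.004, 0.003, 0) [ 0.4463 -0.1398  0.1438] [-0.5345  0.3434  2.0698  0.2702  0.4719 -2.2241] 0.0
(array([ 151.0327,  -13.5586, -106.6837]), array([ -0.0055, -35.0095,   1.8137]))
in target axes, from W1: [array([  -6.2, -190. ,   19. ]), array([ -37.6, -190. ,   50.9]), array([ -45.3, -190. ,   74.7])]
```

Call:
arm_command(
  series=[
    {"x": 6, "y": 0, "z": -19, "rx": 0, "ry": 0, "rz": 0},
    {"x": 15, "y": 0, "z": -48, "rx": 0, "ry": 0, "rz": 0},
    {"x": 28, "y": 0, "z": -85, "rx": 0, "ry": 0, "rz": 0},
    {"x": 40, "y": -1, "z": -110, "rx": 0, "ry": -5, "rz": 0},
    {"x": 60, "y": -3, "z": -120, "rx": 0, "ry": -11, "rz": 0.5},
    {"x": 85, "y": -6, "z": -120, "rx": 0, "ry": -17, "rz": 0.8},
    {"x": 110, "y": -9, "z": -115, "rx": 0, "ry": -23, "rz": 1.1},
    {"x": 130, "y": -11, "z": -110, "rx": 0, "ry": -29, "rz": 1.5},
    {"x": 151, "y": -13.5, "z": -107, "rx": 0, "ry": -35, "rz": 1.8},
    {"x": 151, "y": -13.5, "z": -107, "rx": 0, "ry": -35, "rz": 1.8},
    {"x": 151, "y": -13.5, "z": -107, "rx": 0, "ry": -35, "rz": 1.8},
  ],
)

```text
time: 17.8
tool_pos: [0.3718, 0.0592, 0.2204]
tool_rot: [-3.141, 0.297, 3.036]
contact_force: [0.0, -0.2, -2.9]
opening: 0.052
grip_force: 30.0
```

```bash
python3 - <<'E'
from kin import *
p,r,s=pose()
for c in ("side","top"):
    im=read_camera(c)
    for n in ("loose_can","loose_can_cap"):
        for d in mark_of(im,n)[:1]: print(c,n,np.array(d["point"]),round(d["confidence"],2),"tool",r.inv().apply(np.array(d["point"])-p)*1000)
print("expected base,cap in tool",baseT*1e3,baseT*1e3+190*np.array([-.951,0,-.309]))
for w in ((-.03,.12,.19),(-.03,.10,0),(-.01,.06,0)): print(delta(tcp(*w),RTn))
E
```

```text
side loose_can [0.3222 0.0649 0.1305] 0.72 tool [74.0763  0.425  71.3835]
side loose_can_cap [0.4727 0.0468 0.241 ] 0.81 tool [-103.1839   -1.652    10.0431]
top loose_can_cap [0.4784 0.0485 0.2381] 0.84 tool [-107.5838    0.6429   14.4207]
expected base,cap in tool [75.5197  0.0592 72.6791] [-105.1703    0.0592   13.9691]
(array([ 0.905 , -0.0161, -0.3855]), array([-0.0123, -0.0324,  0.005 ]))
(array([  -5.2694, -190.0126,   18.6727]), array([-0.0123, -0.0324,  0.005 ]))
(array([ -36.6692, -190.0086,   50.5169]), array([-0.0123, -0.0324,  0.005 ]))
```

Can pose in hand agrees with the model to within a few mm. I'll slide over the left bay.

Call:
arm_command(
  series=[
    {"x": -1, "y": -25, "z": 2, "rx": 0, "ry": 0, "rz": 0},
    {"x": -2, "y": -65, "z": 6, "rx": 0, "ry": 0, "rz": 0},
    {"x": -3, "y": -110, "z": 11, "rx": 0, "ry": 0, "rz": 0},
    {"x": -5, "y": -155, "z": 16, "rx": 0, "ry": 0, "rz": 0},
    {"x": -5, "y": -180, "z": 19, "rx": 0, "ry": 0, "rz": 0},
    {"x": -5, "y": -190, "z": 19, "rx": 0, "ry": 0, "rz": 0},
    {"x": -12, "y": -190, "z": 25, "rx": 0, "ry": 0, "rz": 0},
    {"x": -24, "y": -190, "z": 38, "rx": 0, "ry": 0, "rz": 0},
    {"x": -37, "y": -190, "z": 50, "rx": 0, "ry": 0, "rz": 0},
    {"x": -37, "y": -190, "z": 50, "rx": 0, "ry": 0, "rz": 0},
  ],
)

```text
time: 19.1
tool_pos: [0.4035, -0.1348, 0.1824]
tool_rot: [3.141, 0.296, 3.037]
contact_force: [-0.3, 0.6, -2.3]
opening: 0.0519
grip_force: 30.0
```

```bash
python3 - <<'E'
from kin import *
p,r,s=pose(); print(p,s["contact_force"])
im=read_camera("side"); cv2.imwrite("pics/pre.png",cv2.resize(im["pixels"][150:350,130:370],(720,600),interpolation=cv2.INTER_CUBIC))
for n in ("loose_can","loose_can_cap","bay_left","racked_can"):
    for d in mark_of(im,n)[:1]: print(n,np.array(d["point"]),round(d["confidence"],2))
print("expect",SEAT-.01*U+.06*N, SEAT+.18*U+.06*N)
for w in ((-.01,.035,0),(.006,.03,0),(.006,.012,0),(.005,.002,0)): print(delta(tcp(*w),RTn))
E
```

```text
[ 0.4035 -0.1348  0.1824] [-0.312   0.5591 -2.3436]
loose_can [ 0.3515 -0.1292  0.0932] 0.68
loose_can_cap [ 0.5021 -0.1466  0.2009] 0.64
bay_left [ 0.3972 -0.1337  0.0471] 0.61
racked_can [ 0.3855 -0.226   0.0559] 0.89
expect [ 0.3517 -0.1297  0.0909] [ 0.5065 -0.1462  0.1999]
(array([-8.3443, -0.4377, 24.8934]), array([ 0.0071, -0.0069,  0.0393]))
(array([-25.1063,  -0.4492,  24.7024]), array([ 0.0071, -0.0069,  0.0393]))
(array([-30.6707,  -0.4551,  41.8208]), array([ 0.0071, -0.0069,  0.0393]))
(array([-32.811 ,  -0.4578,  51.6401]), array([ 0.0071, -0.0069,  0.0393]))
```

View pics/pre.png

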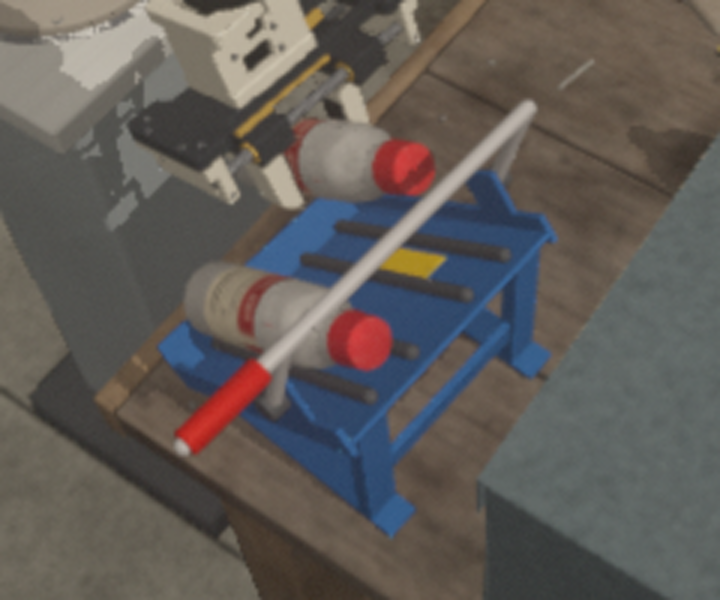

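The crop shows the can over the left bay (cap at (405,167)), pointing up the slope, clear of the bar. Lowering.

Call:
arm_command(
  series=[
    {"x": -4, "y": 0, "z": 12, "rx": 0, "ry": 0, "rz": 0},
    {"x": -8, "y": 0, "z": 24, "rx": 0, "ry": 0, "rz": 0},
    {"x": -16, "y": 0, "z": 25, "rx": 0, "ry": 0, "rz": 0},
    {"x": -25, "y": 0, "z": 25, "rx": 0, "ry": 0, "rz": 0},
    {"x": -27, "y": 0, "z": 30, "rx": 0, "ry": 0, "rz": 0},
    {"x": -29, "y": 0, "z": 36, "rx": 0, "ry": 0, "rz": 0},
    {"x": -31, "y": 0, "z": 42, "rx": 0, "ry": 0, "rz": 0},
    {"x": -32, "y": 0, "z": 46, "rx": 0, "ry": 0, "rz": 0},
    {"x": -32.5, "y": 0, "z": 49, "rx": 0, "ry": 0, "rz": 0},
    {"x": -32.5, "y": 0, "z": 49, "rx": 0, "ry": 0, "rz": 0},
  ],
)

```text
time: 20.35
tool_pos: [0.4469, -0.1398, 0.1454]
tool_rot: [3.141, 0.296, 3.035]
contact_force: [-0.1, 0.7, -1.4]
opening: 0.0519
grip_force: 30.0
```

Call:
arm_command(
  series=[
    {"x": -0.3, "y": 0, "z": 1, "rx": 0, "ry": 0, "rz": 0},
    {"x": -0.6, "y": 0, "z": 2, "rx": 0, "ry": 0, "rz": 0},
    {"x": -0.6, "y": 0, "z": 2, "rx": 0, "ry": 0, "rz": 0},
  ],
)

```text
time: 20.65
tool_pos: [0.4482, -0.14, 0.1442]
tool_rot: [-3.141, 0.297, 3.035]
contact_force: [-0.8, -0.5, -2.8]
opening: 0.0518
grip_force: 30.0
```

Call:
arm_command(
  series=[
    {"x": -0.3, "y": 0, "z": 1, "rx": 0, "ry": 0, "rz": 0},
    {"x": -0.6, "y": 0, "z": 2, "rx": 0, "ry": 0, "rz": 0},
    {"x": -0.6, "y": 0, "z": 2, "rx": 0, "ry": 0, "rz": 0},
  ],
)

```text
time: 20.95
tool_pos: [0.4492, -0.1401, 0.1427]
tool_rot: [-3.141, 0.297, 3.036]
contact_force: [-3.3, 1.1, 2.3]
opening: 0.052
grip_force: 30.0
```

```bash
python3 - <<'E'
from kin import *
p,r,s=pose(); b=p+r.apply(baseT)-SEAT
print("base u,n,y mm",b@U*1e3,b@N*1e3,b@Y*1e3,s["contact_force"],s["time"])
E
```

```text
base u,n,y mm 5.752152006749025 0.36535613185076155 -0.0517973754747471 [-3.2877  1.0666  2.2735] 20.95
```

Call:
arm_command(
  series=[
    {"x": 0, "y": 0, "z": 0, "rx": 0, "ry": 0, "rz": 0},
    {"x": 0, "y": 0, "z": 0, "rx": 0, "ry": 0, "rz": 0},
    {"x": 0, "y": 0, "z": 0, "rx": 0, "ry": 0, "rz": 0},
    {"x": 0, "y": 0, "z": 0, "rx": 0, "ry": 0, "rz": 0},
    {"x": 2, "y": 0, "z": -6, "rx": 0, "ry": 0, "rz": 0},
    {"x": 6, "y": 0, "z": -18, "rx": 0, "ry": 0, "rz": 0},
    {"x": 12, "y": 0, "z": -36, "rx": 0, "ry": 0, "rz": 0},
    {"x": 20, "y": 0, "z": -60, "rx": 0, "ry": 0, "rz": 0},
    {"x": 28, "y": 0, "z": -90, "rx": 0, "ry": 0, "rz": 0},
    {"x": 35, "y": 0, "z": -120, "rx": 0, "ry": 0, "rz": 0},
    {"x": 35, "y": 0, "z": -140, "rx": 0, "ry": 0, "rz": 0},
    {"x": 35, "y": 0, "z": -140, "rx": 0, "ry": 0, "rz": 0},
  ],
  hand=66,
)

```text
time: 22.15
tool_pos: [0.3755, -0.1327, 0.2688]
tool_rot: [-3.138, 0.302, 3.036]
contact_force: [0.3, 0.5, -0.2]
opening: 0.066
grip_force: 0.0
```

```bash
python3 - <<'E'
from kin import *
p,r,s=pose(); print(p,s["tool_rot"],s["qpos"],s["time"])
for c in ("side","top"):
    im=read_camera(c)
    if c=="side": cv2.imwrite("pics/placed.png",cv2.resize(im["pixels"][130:330,130:370],(720,600),interpolation=cv2.INTER_CUBIC))
    for n in ("loose_can","loose_can_cap","racked_can","bar_grip","bar_hinge"):
        for d in mark_of(im,n)[:1]: print(c,n,np.array(d["point"]),round(d["confidence"],2))
print("seat",SEAT,SEAT+.19*U)
E
```

```text
[ 0.3755 -0.1327  0.2688] [-3.1382  0.3019  3.0357] [-0.6277  0.0057  2.0534  0.1987  0.8271 -2.2081] 22.15
side loose_can [ 0.3994 -0.1365  0.049 ] 0.77
side loose_can_cap [ 0.5477 -0.1546  0.1614] 0.91
side racked_can [ 0.3841 -0.2303  0.0549] 0.72
side bar_grip [ 0.5268 -0.3424  0.2313] 0.76
side bar_hinge [ 0.5423 -0.2368  0.1575] 0.72
top loose_can [ 0.398  -0.1364  0.0501] 0.79
top racked_can [ 0.3828 -0.2266  0.0508] 0.96
top bar_grip [ 0.5531 -0.1503  0.1609] 0.69
seat [ 0.3941 -0.1342  0.0475] [ 0.5489 -0.1507  0.1565]
```

View pics/placed.png

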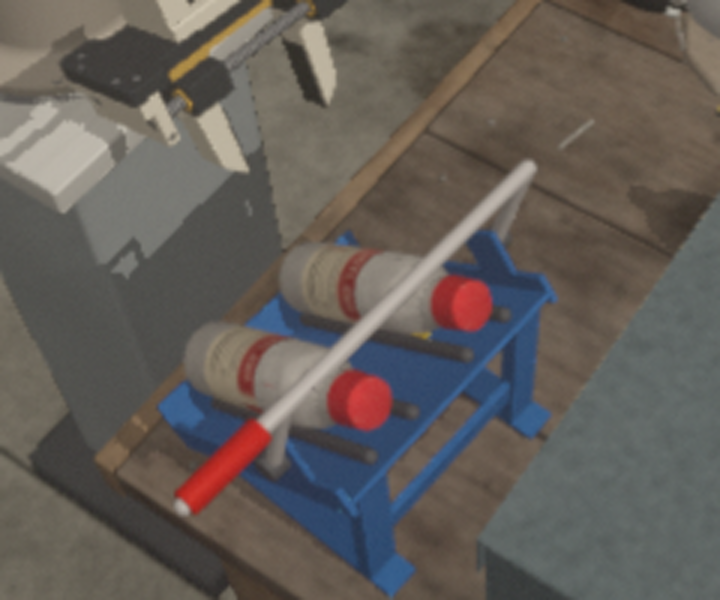

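The crop shows the can seated in the left bay beside the undisturbed right can. Before working near the grip, I'll check where the brown object in the top view's upper right (corner near (370,170)) could be.

```bash
python3 - <<'E'
from kin import *
s=read_camera("side");t=read_camera("top")
for uv in ((372,165),(420,183),(500,185)):
    for z in (0,.2,.35,.5,.65,.8):
        w=at_z(t,uv,z); px=cv2.projectPoints(w[None],np.array(s["rvec"],float),np.array(s["tvec"],float),np.array(s["K"]),np.array([s["k1"],0,0,0,0.]))[0].ravel()
        dep=(cv2.Rodrigues(np.array(s["rvec"],float))[0]@w+np.ravel(s["tvec"]))[2]
        print(uv,z,w,px.round(),round(dep,2))
w=read_camera("wrist"); cv2.imwrite("pics/wrist.png",np.hstack([w["pixels"],np.zeros((420,1,3),np.uint8)])[:,:560])
m=boxes_of(t,"bar_grip"); print([(np.array(d["point"]),d["confidence"]) for d in m[:2]])
E
```

```text
(372, 165) 0 [ 0.647  -0.3209  0.    ] [279. 363.] 0.8
(372, 165) 0.2 [ 0.6159 -0.2838  0.2   ] [274. 294.] 0.67
(372, 165) 0.35 [ 0.5927 -0.256   0.35  ] [269. 220.] 0.57
(372, 165) 0.5 [ 0.5694 -0.2283  0.5   ] [262. 115.] 0.47
(372, 165) 0.65 [ 0.5461 -0.2005  0.65  ] [251. -46.] 0.37
(372, 165) 0.8 [ 0.5228 -0.1727  0.8   ] [ 234. -309.] 0.27
(420, 183) 0 [ 0.6012 -0.4425  0.    ] [219. 406.] 0.76
(420, 183) 0.2 [ 0.5778 -0.3849  0.2   ] [214. 333.] 0.63
(420, 183) 0.35 [ 0.5604 -0.3418  0.35  ] [209. 255.] 0.54
(420, 183) 0.5 [ 0.5429 -0.2986  0.5   ] [202. 143.] 0.44
(420, 183) 0.65 [ 0.5254 -0.2555  0.65  ] [191. -27.] 0.35
(420, 183) 0.8 [ 0.5079 -0.2123  0.8   ] [ 176. -306.] 0.25
(500, 185) 0 [ 0.5963 -0.6477  0.    ] [136. 518.] 0.66
(500, 185) 0.2 [ 0.5738 -0.5556  0.2   ] [130. 436.] 0.55
(500, 185) 0.35 [ 0.5569 -0.4865  0.35  ] [123. 348.] 0.47
(500, 185) 0.5 [ 0.5401 -0.4174  0.5   ] [115. 220.] 0.38
(500, 185) 0.65 [ 0.5232 -0.3482  0.65  ] [103.  23.] 0.3
(500, 185) 0.8 [ 0.5063 -0.2791  0.8   ] [  90. -299.] 0.22
[(array([ 0.5344, -0.2439,  0.2354]), 0.86)]
```

```bash
cat >> kin.py <<'E'
RG=R.from_matrix(np.c_[Y,X,-Z])
HNG=np.array([.5045,-.339,.1415])
def arc(deg,over=.047,dy=-.010): # grip direction angle from rack +x, tool straddling
    a=np.radians(deg); g=HNG+.094*(np.cos(a)*X+np.sin(a)*Z); return g+dy*Y+over*Z
E
python3 - <<'E'
from kin import *
p,r,s=pose(); q=s["qpos"]
print("grip now",arc(75.7,0,0),"down",arc(198,0,0))
print("raise",delta(p+[0,0,.11],r)); print("above",delta(arc(75.7)+[0,0,.085],RG))
q=[-.75,.5,1.5,0,1.1,-.6]
for z in (.085,0): 
    k=ik(arc(75.7)+[0,0,z],RG,q); q=k.x; print(q,k.cost)
for a in (90,110,130,150,198):
    k=ik(arc(a),RG,q); q=k.x; print(a,arc(a),q,round(k.cost,2),"row",np.round(RG.inv().apply(arc(a)-arc(75.7))*1e3,1))
E
```

```text
grip now [ 0.5276 -0.3415  0.2326] down [ 0.4156 -0.3295  0.1125]
raise (array([ -32.1668,   -0.0182, -105.1917]), array([0., 0., 0.]))
above (array([-194.7842, -201.9415,  -43.434 ]), array([13.3398, 13.3519, 89.2921]))
[-0.7094  0.5137  1.0576  0.      1.5703 -0.603 ] 2.2514865365284597e-24
[-0.7094  0.5529  1.2195  0.      1.3692 -0.603 ] 2.501607669910068e-26
90 [ 0.5034 -0.3489  0.2825] [-0.7311  0.5117  1.2819  0.      1.348  -0.6246] 0.0 row [  0.  -23.2  -2.9]
110 [ 0.4715 -0.3455  0.2768] [-0.7634  0.4633  1.3783 -0.      1.3    -0.657 ] 0.0 row [  0.  -55.4   2.8]
130 [ 0.4434 -0.3425  0.2605] [-0.7945  0.4326  1.4751  0.      1.2338 -0.688 ] 0.0 row [  0.  -83.6  19.1]
150 [ 0.4225 -0.3403  0.2355] [-0.8193  0.4252  1.5617 -0.      1.1547 -0.7128] 0.0 row [   0.  -104.6   44.1]
198 [ 0.4145 -0.3394  0.1595] [-0.8291  0.5045  1.6709  0.      0.9662 -0.7227] 0.0 row [   0.  -112.6  120.1]
```

Call:
arm_command(
  series=[
    {"x": -12, "y": 0, "z": -40, "rx": 0, "ry": 0, "rz": 0},
    {"x": -25, "y": 0, "z": -80, "rx": 0, "ry": 0, "rz": 0},
    {"x": -32, "y": 0, "z": -105, "rx": 0, "ry": 0, "rz": 0},
    {"x": -50, "y": -20, "z": -105, "rx": 1.2, "ry": 1.2, "rz": 8},
    {"x": -70, "y": -45, "z": -100, "rx": 2.4, "ry": 2.4, "rz": 16},
    {"x": -90, "y": -70, "z": -95, "rx": 3.6, "ry": 3.6, "rz": 24},
    {"x": -110, "y": -95, "z": -85, "rx": 4.8, "ry": 4.8, "rz": 32},
    {"x": -130, "y": -120, "z": -75, "rx": 6, "ry": 6, "rz": 40},
    {"x": -150, "y": -145, "z": -65, "rx": 7.2, "ry": 7.2, "rz": 48},
    {"x": -170, "y": -170, "z": -55, "rx": 8.4, "ry": 8.4, "rz": 56},
    {"x": -185, "y": -190, "z": -48, "rx": 9.6, "ry": 9.6, "rz": 64},
    {"x": -195, "y": -202, "z": -43, "rx": 10.8, "ry": 10.8, "rz": 72},
    {"x": -195, "y": -202, "z": -43, "rx": 12, "ry": 12, "rz": 80},
    {"x": -195, "y": -202, "z": -43, "rx": 13.3, "ry": 13.3, "rz": 89.3},
    {"x": -195, "y": -202, "z": -43, "rx": 13.3, "ry": 13.3, "rz": 89.3},
    {"x": -195, "y": -202, "z": -43, "rx": 13.3, "ry": 13.3, "rz": 89.3},
    {"x": -195, "y": -202, "z": -43, "rx": 13.3, "ry": 13.3, "rz": 89.3},
  ],
  hand=45,
)

```text
time: 24.65
tool_pos: [0.5267, -0.3514, 0.3644]
tool_rot: [3.14, 0.001, 1.467]
contact_force: [0.8, 0.3, -0.7]
opening: 0.045
grip_force: 0.0
```

```bash
python3 - <<'E'
from kin import *
p,r,s=pose(); print(p,s["tool_rot"],s["time"])
im=read_camera("side"); cv2.imwrite("pics/grip.png",cv2.resize(im["pixels"][100:340,120:400],(700,600),interpolation=cv2.INTER_CUBIC))
for n in ("bar_grip","loose_can","racked_can"):
    for d in mark_of(im,n)[:1]: print(n,np.array(d["point"]),round(d["confidence"],2))
print(delta(arc(75.7)+[0,0,.0],RG))
E
```

```text
[ 0.5267 -0.3514  0.3644] [3.1401 0.0005 1.4671] 24.65
bar_grip [ 0.5277 -0.3419  0.2332] 0.86
loose_can [ 0.3986 -0.1346  0.049 ] 0.63
(array([-0.0426, -0.3287, 85.001 ]), array([0.0888, 0.0288, 0.0581]))
```

View pics/grip.png

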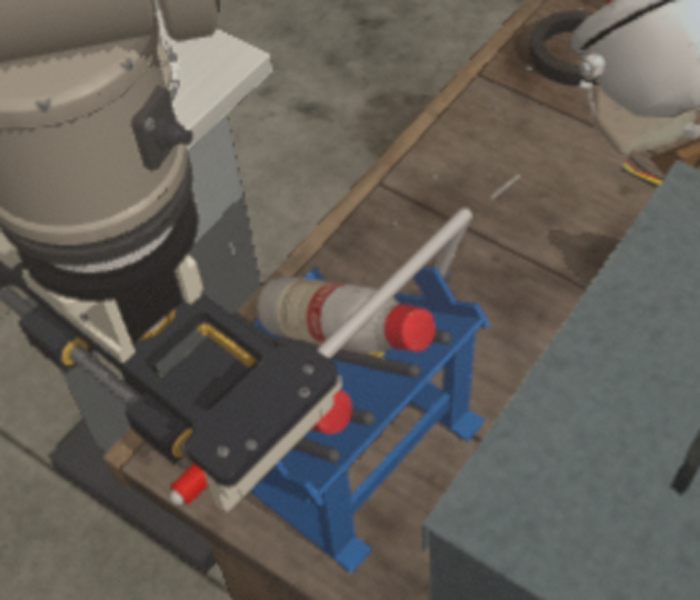

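The crop shows the hand over the red grip (its end visible at (185,485)). Now I'll lower the fingers to straddle it.

Call:
arm_command(
  series=[
    {"x": 0, "y": 0, "z": 20, "rx": 0, "ry": 0, "rz": 0},
    {"x": 0, "y": 0, "z": 40, "rx": 0, "ry": 0, "rz": 0},
    {"x": 0, "y": 0, "z": 55, "rx": 0, "ry": 0, "rz": 0},
    {"x": 0, "y": 0, "z": 68, "rx": 0, "ry": 0, "rz": 0},
    {"x": 0, "y": 0, "z": 80, "rx": 0, "ry": 0, "rz": 0},
    {"x": 0, "y": 0, "z": 84, "rx": 0, "ry": 0, "rz": 0},
    {"x": 0, "y": 0, "z": 84, "rx": 0, "ry": 0, "rz": 0},
  ],
)

```text
time: 25.55
tool_pos: [0.5268, -0.3514, 0.2799]
tool_rot: [3.141, -0.0, 1.465]
contact_force: [-0.3, 0.7, -0.6]
opening: 0.0452
grip_force: 0.0
```

Call:
arm_command(
  series=[
    {"x": 0, "y": -7, "z": -1.5, "rx": 0, "ry": 0, "rz": 0},
    {"x": 0, "y": -15, "z": -2.5, "rx": 0, "ry": 0, "rz": 0},
    {"x": 0, "y": -23, "z": -3, "rx": 0, "ry": 0, "rz": 0},
    {"x": 0, "y": -33, "z": -2.5, "rx": 0, "ry": 0, "rz": 0},
    {"x": 0, "y": -43, "z": -1, "rx": 0, "ry": 0, "rz": 0},
    {"x": 0, "y": -52, "z": 0, "rx": 0, "ry": 0, "rz": 0},
    {"x": 0, "y": -61, "z": 2, "rx": 0, "ry": 0, "rz": 0},
    {"x": 0, "y": -70, "z": 5, "rx": 0, "ry": 0, "rz": 0},
    {"x": 0, "y": -78, "z": 8, "rx": 0, "ry": 0, "rz": 0},
    {"x": 0, "y": -86, "z": 12, "rx": 0, "ry": 0, "rz": 0},
    {"x": 0, "y": -93, "z": 17, "rx": 0, "ry": 0, "rz": 0},
    {"x": 0, "y": -99, "z": 22, "rx": 0, "ry": 0, "rz": 0},
    {"x": 0, "y": -105, "z": 28, "rx": 0, "ry": 0, "rz": 0},
    {"x": 0, "y": -110, "z": 34, "rx": 0, "ry": 0, "rz": 0},
    {"x": 0, "y": -110, "z": 34, "rx": 0, "ry": 0, "rz": 0},
  ],
)

```text
time: 27.05
tool_pos: [0.4166, -0.3394, 0.2449]
tool_rot: [-3.14, -0.001, 1.464]
contact_force: [0.4, -0.4, 0.3]
opening: 0.0451
grip_force: 0.0
```

```bash
python3 - <<'E'
from kin import *
p,r,s=pose(); print(p,s["contact_force"],s["time"])
for c in ("side","top"):
  im=read_camera(c)
  if c=="side": cv2.imwrite("pics/arc.png",cv2.resize(im["pixels"][100:340,120:400],(700,600),interpolation=cv2.INTER_CUBIC))
  for n in ("bar_grip","racked_can"):
    for d in mark_of(im,n)[:1]:
        w=np.array(d["point"]); v=w-HNG; print(c,n,w,round(d["confidence"],2),np.degrees(np.arctan2(v[2],v@X)),np.hypot(v[2],v@X))
E
```

```text
[ 0.4166 -0.3394  0.2449] [ 0.4083 -0.4039  0.3182] 27.05
side racked_can [ 0.382  -0.2311  0.0544] 0.67 -146.83340855669934 0.15921028129259074
top bar_grip [ 0.4286 -0.3354  0.2016] 0.8 141.60936727753236 0.09677632645109877
top racked_can [ 0.3829 -0.2236  0.0502] 0.98 -145.56673690648444 0.1614654831512411
```

View pics/arc.png

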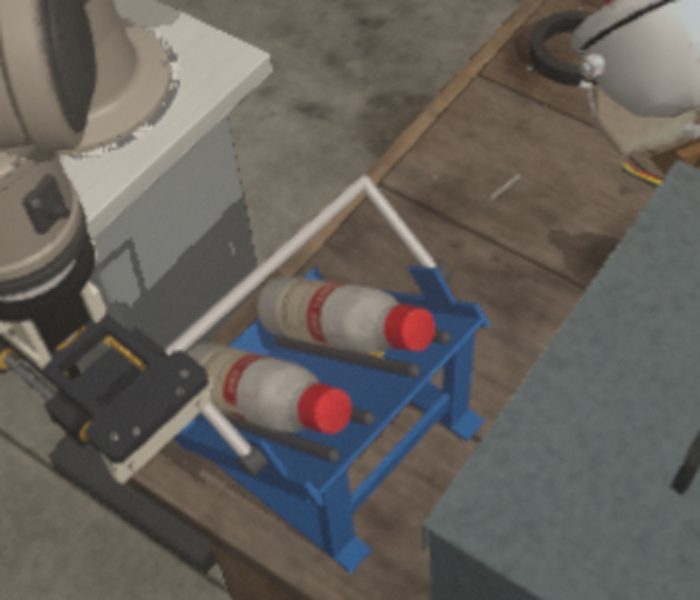

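The crop shows the bail swung over to about 140°, with the hand on the grip at lower left. I'll raise, close the fingers and press down on it from above.

Call:
arm_command(
  series=[
    {"x": 0, "y": 0, "z": -15, "rx": 0, "ry": 0, "rz": 0},
    {"x": 0, "y": 0, "z": -40, "rx": 0, "ry": 0, "rz": 0},
    {"x": 0, "y": 0, "z": -60, "rx": 0, "ry": 0, "rz": 0},
    {"x": 0, "y": 0, "z": -60, "rx": 0, "ry": 0, "rz": 0},
  ],
)

```text
time: 27.75
tool_pos: [0.4183, -0.3405, 0.309]
tool_rot: [3.136, 0.004, 1.464]
contact_force: [0.2, -0.2, -0.1]
opening: 0.0452
grip_force: 0.0
```

Call:
arm_command(
  series=[
    {"x": 0, "y": 2, "z": 0, "rx": 0, "ry": 0, "rz": 0},
    {"x": 0, "y": 2, "z": 0, "rx": 0, "ry": 0, "rz": 0},
    {"x": 0, "y": 2, "z": 0, "rx": 0, "ry": 0, "rz": 0},
    {"x": 0, "y": 2, "z": 0, "rx": 0, "ry": 0, "rz": 0},
    {"x": 0, "y": 2, "z": 0, "rx": 0, "ry": 0, "rz": 0},
    {"x": 0, "y": 2, "z": 0, "rx": 0, "ry": 0, "rz": 0},
    {"x": 0, "y": 2, "z": 8, "rx": 0, "ry": 0, "rz": 0},
    {"x": 0, "y": 2, "z": 18, "rx": 0, "ry": 0, "rz": 0},
    {"x": 0, "y": 2, "z": 28, "rx": 0, "ry": 0, "rz": 0},
    {"x": 0, "y": 2, "z": 38, "rx": 0, "ry": 0, "rz": 0},
    {"x": 0, "y": 2, "z": 48, "rx": 0, "ry": 0, "rz": 0},
    {"x": 0, "y": 2, "z": 58, "rx": 0, "ry": 0, "rz": 0},
    {"x": 0, "y": 2, "z": 68, "rx": 0, "ry": 0, "rz": 0},
    {"x": 0, "y": 2, "z": 78, "rx": 0, "ry": 0, "rz": 0},
    {"x": 0, "y": 2, "z": 86, "rx": 0, "ry": 0, "rz": 0},
    {"x": 0, "y": 2, "z": 94, "rx": 0, "ry": 0, "rz": 0},
    {"x": 0, "y": 2, "z": 100, "rx": 0, "ry": 0, "rz": 0},
    {"x": 0, "y": 2, "z": 105, "rx": 0, "ry": 0, "rz": 0},
    {"x": 0, "y": 2, "z": 108, "rx": 0, "ry": 0, "rz": 0},
  ],
  hand=0,
  squeeze=10,
)

```text
time: 29.65
tool_pos: [0.4201, -0.3402, 0.1978]
tool_rot: [3.14, 0.0, 1.464]
contact_force: [0.1, -0.1, 1.6]
opening: 0.0004
grip_force: 0.6
```

```bash
python3 - <<'E'
from kin import *
p,r,s=pose(); print(p,s["contact_force"],s["time"])
for c in ("side","top"):
  im=read_camera(c)
  for n in ("bar_grip",):
    for d in mark_of(im,n)[:1]:
        w=np.array(d["point"]); v=w-HNG; print(c,n,w,round(d["confidence"],2),np.degrees(np.arctan2(v[2],v@X)),np.hypot(v[2],v@X))
E
```

```text
[ 0.4201 -0.3402  0.1978] [ 0.0929 -0.0592  1.5562] 29.65
side bar_grip [ 0.4127 -0.3313  0.1253] 0.88 -170.0237997579703 0.09351238266624433
top bar_grip [ 0.415  -0.3313  0.1252] 0.57 -169.71328551886754 0.09127864932662903
```

Call:
arm_command(
  series=[
    {"x": 0, "y": 0, "z": 2, "rx": 0, "ry": 0, "rz": 0},
    {"x": 0, "y": 0, "z": 4, "rx": 0, "ry": 0, "rz": 0},
    {"x": 0, "y": 0, "z": 6, "rx": 0, "ry": 0, "rz": 0},
    {"x": 0, "y": 0, "z": 8, "rx": 0, "ry": 0, "rz": 0},
    {"x": 0, "y": 0, "z": 8, "rx": 0, "ry": 0, "rz": 0},
  ],
)

```text
time: 30.35
tool_pos: [0.422, -0.3411, 0.1935]
tool_rot: [3.133, 0.005, 1.464]
contact_force: [3.5, 2.4, 17.2]
opening: 0.0003
grip_force: 7.3
```

Call:
arm_command(
  series=[
    {"x": 0, "y": 0, "z": 2, "rx": 0, "ry": 0, "rz": 0},
    {"x": 0, "y": 0, "z": 3, "rx": 0, "ry": 0, "rz": 0},
    {"x": 0, "y": 0, "z": 3, "rx": 0, "ry": 0, "rz": 0},
  ],
)

```text
time: 30.65
tool_pos: [0.4229, -0.3417, 0.1922]
tool_rot: [3.13, 0.007, 1.464]
contact_force: [4.7, 3.0, 25.3]
opening: 0.0006
grip_force: 10.8
```

```bash
python3 - <<'E'
from kin import *
p,r,s=pose(); print(p,s["contact_force"],s["time"])
for c in ("side","top"):
  im=read_camera(c)
  if c=="side": cv2.imwrite("pics/down.png",cv2.resize(im["pixels"][150:330,130:370],(800,600),interpolation=cv2.INTER_CUBIC))
  for n in ("bar_grip",):
    for d in mark_of(im,n)[:1]:
        w=np.array(d["point"]); v=w-HNG; print(c,n,w,round(d["confidence"],2),np.degrees(np.arctan2(v[2],v@X)),np.hypot(v[2],v@X))
E
```

```text
[ 0.4229 -0.3417  0.1922] [ 4.7289  2.997  25.2805] 30.65
side bar_grip [ 0.4145 -0.3302  0.1292] 0.56 -172.25396638665657 0.09125824931053955
top bar_grip [ 0.4114 -0.3317  0.126 ] 0.85 -170.57237731445397 0.09462668394616959
```

View pics/down.png

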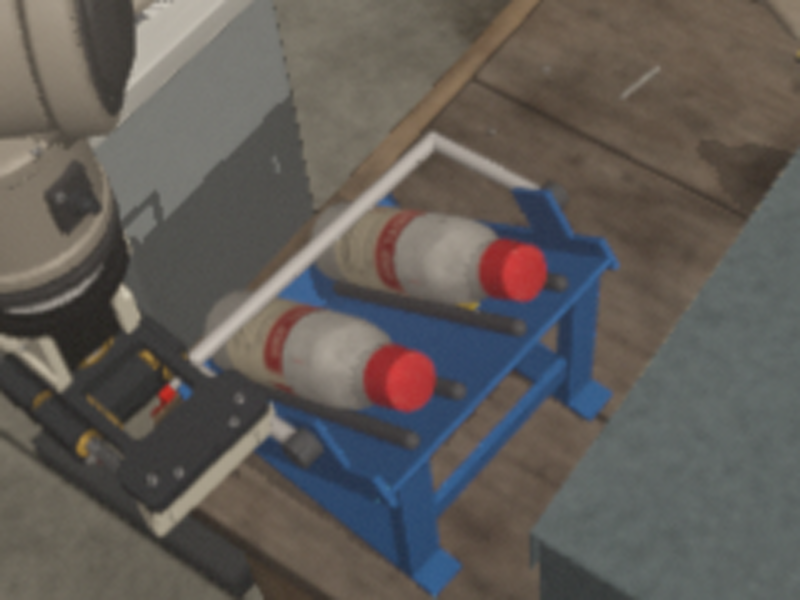

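Call:
arm_command(
  series=[
    {"x": 0, "y": 0, "z": -4, "rx": 0, "ry": 0, "rz": 0},
    {"x": 0, "y": 0, "z": -15, "rx": 0, "ry": 0, "rz": 0},
    {"x": 0, "y": 0, "z": -45, "rx": 0, "ry": 0, "rz": 0},
    {"x": 0, "y": 0, "z": -85, "rx": 0, "ry": 0, "rz": 0},
    {"x": 0, "y": 0, "z": -125, "rx": 0, "ry": 0, "rz": 0},
    {"x": 0, "y": 0, "z": -160, "rx": 0, "ry": 0, "rz": 0},
    {"x": 0, "y": 0, "z": -160, "rx": 0, "ry": 0, "rz": 0},
    {"x": 0, "y": 0, "z": -160, "rx": 0, "ry": 0, "rz": 0},
    {"x": 0, "y": 0, "z": -160, "rx": 0, "ry": 0, "rz": 0},
  ],
)

```text
time: 31.75
tool_pos: [0.419, -0.3396, 0.3458]
tool_rot: [-3.14, -0.002, 1.464]
contact_force: [0.7, 0.8, -0.6]
opening: 0.0005
grip_force: 0.0
```

```bash
python3 - <<'E'
from kin import *
p,r,s=pose(); print(p,s["contact_force"],s["time"])
for c in ("side","top")*3:
  im=read_camera(c)
  for n in ("bar_grip","loose_can","loose_can_cap","racked_can"):
    for d in mark_of(im,n)[:1]:
        w=np.array(d["point"]); v=w-HNG; print(c,n,w,round(d["confidence"],2),np.round(np.degrees(np.arctan2(v[2],v@X)),1) if n=="bar_grip" else "")
E
```

```text
[ 0.419  -0.3396  0.3458] [ 0.7474  0.8245 -0.5591] 31.75
side bar_grip [ 0.4131 -0.3312  0.124 ] 0.63 -169.2
side loose_can [ 0.4005 -0.1352  0.0511] 0.62 
side loose_can_cap [ 0.5477 -0.1547  0.1616] 0.82 
side racked_can [ 0.3846 -0.2288  0.0523] 0.58 
top bar_grip [ 0.4133 -0.3313  0.1231] 0.66 -168.6
top loose_can [ 0.4029 -0.1364  0.0525] 0.74 
top loose_can_cap [ 0.5537 -0.1495  0.161 ] 0.8 
top racked_can [ 0.3826 -0.2248  0.0494] 0.89 
side bar_grip [ 0.4124 -0.3307  0.1258] 0.67 -170.4
side loose_can [ 0.3985 -0.1369  0.0481] 0.78 
side loose_can_cap [ 0.5465 -0.1562  0.1593] 0.96 
side racked_can [ 0.3843 -0.2262  0.0525] 0.84 
top bar_grip [ 0.4113 -0.3315  0.1235] 0.66 -169.1
top racked_can [ 0.38   -0.2241  0.0494] 0.7 
side bar_grip [ 0.4153 -0.3301  0.1269] 0.62 -170.7
side loose_can [ 0.3965 -0.1357  0.0527] 0.88 
side loose_can_cap [ 0.5492 -0.1517  0.1586] 0.93 
side racked_can [ 0.386  -0.2283  0.0525] 0.64 
top bar_grip [ 0.4105 -0.3351  0.1259] 0.86 -170.6
top loose_can [ 0.3998 -0.137   0.0514] 0.57 
top loose_can_cap [ 0.5512 -0.1498  0.1625] 0.87 
top racked_can [ 0.383  -0.2236  0.0504] 0.82
```

```bash
python3 -c "
from cell import *
print(hand_in())"
```

```text
the job is handed in; nothing more can be done
None
```

The loose can lies in the left bay, base at the foot lip and cap up, about 5–7 mm from the seat point by the camera marks. The racked can shows no measurable shift, and the keeper bar was pressed down to its stop. The job was handed in at about 33 s; no verdict came back.

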